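# Make up two clamp repair kits

### The job

Make up the two kits in the plywood trays. Seat each tray's own cap flat and square on the lower clamp half in it, its notches over the posts, and leave the cap without notches where it lies; stand the flanged bushing, flange down, in the short tray's pocket, and lay the ring in the long tray's pocket next to the clamp and the hexagon nut in its end pocket.

Things in the scene. Friction and masses are not known exactly. Their poses are not given: they have to be found in the camera images.
- inline_cap_c (a point): Notched aluminium cap (upper clamp half) lying joint face down: arch with a 12 mm thick lug at each end, 84 long (its x) x 34 wide (y) x 22 mm high. A through notch, 16 wide x 17 mm deep, in the middle of each end. Point at its centre, 11 mm above the joint face; z up. Same after a half turn. Grasp mid-length across the 34 mm.
- diag_cap_c (a point): Corner-cut aluminium cap (upper clamp half) lying joint face down: arch with a 12 mm thick lug at each end, 84 long (its x) x 34 wide (y) x 22 mm high. Its diagonal corners (+x +y) and (-x -y) are cut right away, 17 along x, 14.5 mm along y. Point at its centre, 11 mm above the joint face; z up. Same after a half turn. Grasp mid-length across the 34 mm.
- plain_cap_c (a point): Plain aluminium cap (upper clamp half) lying joint face down: arch with a 12 mm thick lug at each end, 84 long (its x) x 34 wide (y) x 22 mm high. No notches: the lugs are full rectangles. To be left where it lies. Point at its centre, 11 mm above the joint face; z up. Same after a half turn.
- bushing_c (a point): Steel flanged bushing standing upright: body 28 mm in diameter on a flange 40 mm in diameter and 7 mm thick, 40 mm high in all. The point is at its centre, 20 mm above its foot; z up.
- ring_c (a point): Plain round steel spacer ring lying flat, 44 mm outer and 30 mm inner diameter, 22 mm high. The point is at its centre, 11 mm above its underside; z up.
- nut_c (a point): Large steel hexagon nut lying flat, 36 mm across flats (41.6 mm over corners), 22 mm high, with an open bore. The point is at its centre, 11 mm above its underside; z up; its y axis is square to a pair of flats.
- inline_tray: Short kit tray, 170 (x) x 70 mm. Plywood, fixed; floor 4 mm thick, rims to 12 mm above the bench. At x = -33 mm is the lower clamp half, 84 (x) x 34 mm, joint face 26 mm above the bench, two 8 mm posts 16 mm high on it in line, at x = -66 and 0 mm (y = 0). At x = +50 mm is its one pocket, 62 mm square. Origin: mid-underside, bench height; z up.
- diag_tray: Long kit tray, 236 (x) x 70 mm. Plywood, fixed; floor 4 mm thick, rims to 12 mm above the bench. At x = -66 mm is the lower clamp half, 84 (x) x 34 mm, joint face 26 mm above the bench, two 8 mm posts 16 mm high on it diagonally, at (x, y) = (-33, +10.5) and (-99, -10.5) mm. Pockets 62 mm square: next to the clamp at x = +17, end pocket at x = +83 mm. Origin: mid-underside, bench height; z up.
There are look-alikes about, which are no part of the job. What is shaped like the diag_tray but black or turquoise is not meant. What is shaped like the part that bears nut_c but blue is not meant.

How it is judged:
At the end, for the whole second after the job is handed in: Each notched cap sits on its own lower half (6 mm, 0.2 rad, level, joint faces within 3 mm); bushing upright in the short tray's pocket, ring in the long tray's pocket by the clamp, nut in its end pocket, all on the floor; plain cap within 30 mm of its start; all at rest (x of inline_cap_c in the frame of inline_tray between -0.039 and -0.027 m and y of inline_cap_c in the frame of inline_tray between -0.006 and 0.006 m and z of inline_cap_c in the frame of inline_tray between 0.034 and 0.0395 m and angle between the x axis of inline_cap_c and the x axis of inline_tray, either way round below 0.2 rad and angle between each of inline_cap_c, diag_cap_c's own z axis and vertical below 0.07 rad and linear speed of each of inline_cap, diag_cap, bushing, ring, nut, plain_cap below 0.02 m/s and angular speed of each of inline_cap, diag_cap, bushing, ring, nut, plain_cap below 0.3 rad/s and x of diag_cap_c in the frame of diag_tray between -0.072 and -0.06 m and y of diag_cap_c in the frame of diag_tray between -0.006 and 0.006 m and z of diag_cap_c in the frame of diag_tray between 0.034 and 0.0395 m and angle between the x axis of diag_cap_c and the x axis of diag_tray, either way round below 0.2 rad and x of bushing_c in the frame of inline_tray between 0.0355 and 0.0645 m and y of bushing_c in the frame of inline_tray between -0.0145 and 0.0145 m and z of bushing_c in the frame of inline_tray between 0.021 and 0.027 m and angle between bushing_c's own z axis and vertical below 0.1 rad and x of ring_c in the frame of diag_tray between 0.0025 and 0.0315 m and y of ring_c in the frame of diag_tray between -0.0145 and 0.0145 m and z of ring_c in the frame of diag_tray between 0.012 and 0.018 m and x of nut_c in the frame of diag_tray between 0.0685 and 0.0975 m and y of nut_c in the frame of diag_tray between -0.0145 and 0.0145 m and z of nut_c in the frame of diag_tray between 0.012 and 0.018 m and distance of plain_cap_c from where it was at the start of the episode below 0.03 m); the robot touches nothing.
It also fails if it takes over 125 s, if anything falls off the work surface, if the arm or the gripper's body presses on something with over 40 N, if the wrist force passes 120 N, or if a joint passes its speed limit or range.

### The arm

A 7-joint arm with a two-finger parallel gripper is mounted at the origin on the work surface. World frame = base frame: x ahead of the robot, y to its left, z up, the work surface at z = 0. Lengths are in m, angles in rad, forces in N, time in s.
With the tool pointing down it reaches from about 0.425 to 0.875 m from the base axis. Payload 4.7 kg.
Tool frame: the origin (TCP) lies between the finger pads; the fingertips stand 14 mm ahead of it and the grasp point (between the pads) lies 5 mm behind it; z points along the fingers, y is the line along which they close (so a half turn about z gives the same grasp; the last joint's range is limited). The gripper opens to 87 mm and grips with 3 to 60 N. Pads are 19 mm wide; open, the fingers measure 117 mm over their backs; the gripper's body (75 mm by 190 mm) begins 51 mm behind the grasp point.
Start: joints at [1.228, 0.321, -0.07, 1.45, 0.023, 1.371, -0.057], TCP at [0.227, -0.609, 0.237] pointing down, gripper open.
Joint ranges: [-2.86, 2.86], [-0.3, 2.09], [-1.38, 1.24], [0.06, 2.45], [-1.56, 4.7], [0.09, 2.05], [-2.69, 2.69]. Speed limits (rad/s): [2.57, 2.57, 3.14, 3.14, 3.14, 3.14, 3.14].

### API

Orientations are given as a rotation vector (axis times angle).
In Python, from bench import get_state, get_image, camera_params, close_job gives the robot as it stands. The module is installed in compiled form; this text tells all that it offers.
- The arm moves only by the tool arm_command, never from a script. Its argument "motion" is a list of rows, each a list of 5 numbers: the finger opening in mm, from 0 to 87, then the shift along the tool's x, y, z in mm, then the turn about the tool's z in degrees. In form: [[gripper, x, y, z, spin], ...]. A call has 1 to 5 rows; each row is the pose to reach, as a shift and turn from the pose commanded when the call began, along the tool's axes at that moment; what a row does not reach only later rows make up. A row lasts 1/12 s, in which the tool goes at most 41.7 mm and 7.16 degrees, less where a joint would pass 70% of its speed; a pose out of reach is approached as far as the arm can. A call with a gripper value outside its range is refused whole. The fingers move at their own pace and stop on an object; "newtons" is the grip in N (left out, the last holds). Time passes only in rows, so rows that repeat a pose let the fingers close. It gives the time, the measured TCP pose, the force, the opening and the grip force at its end, in the units of the state.
- get_state(): the state, without advancing time (a new reading comes with each control period).
- get_image(name): name is "scene" or "top" or "wrist"; returns (picture, depth): 384x512x3 uint8, red, green, blue; 384x512 float32, m along the optical axis (not along the pixel's ray), 0 where there is no reading.
- camera_params(name): a dict with "intrinsics" (3x3 intrinsics, pixels), "extrinsics" (4x4, takes a point from camera to world coordinates). Camera axes: x right, y down, z forward; pixel columns grow to the right and rows downward; lengths in m; the calibration is good to about 2 mm. A picture is of the moment at which its call begins: read the wrist's pose just before it. camera_params takes no time and is no camera call; for the wrist camera it gives the pose at the moment of the call.
- close_job(): hands the job in; it is judged then, once.
The state is a dict: "time": time; "joint_positions": joint angles; "qd": joint speeds; "joint_torque": joint torques, N m; "position": TCP position; "tool_rot": TCP orientation; "ft_force": force on the tool from outside, world axes, zero at the start; "torque": the same for the moment, N m; "grip_width": opening from 0.0 (shut) to 1.0 (fully open); "grip_force": force on a finger pad.
Only numpy, scipy, OpenCV 4.12 (cv2) and the standard library are available. Lean on these libraries where they do the work, as an engineer would, in place of code of your own. Each camera call takes 0.05 s, during which the arm holds its last target. There are 200 camera calls.

## Working session

There is one attempt and no reset: what is moved stays moved. The work goes in short steps, Python scripts to look and compute and a tool call to move; the robot and the scene stay as the last step left them, time stands still between calls to the robot, and variables do not carry over. Pictures are saved under pics/ and viewed, at most 14 in all, crops included, and the job is handed in when it is done.

Besides the shell and the picture viewer there is one more tool, called as a command line: name --pt "numbers of a row" for each row, then --argument value for the rest. arm_command: Moves the arm, as the interface text tells. Its arguments: {"type":"object","properties":{"motion":{"type":"array"},"newtons":{"type":"number"}},"required":["motion"]}

```bash
mkdir -p pics
cat > h.py <<'E'
import numpy as np, cv2
from bench import get_state, get_image, camera_params, close_job
def snap(n,f):
    p=camera_params(n); im,d=get_image(n)
    cv2.imwrite(f'pics/{f}.png',im[:,:,::-1]); np.savez(f'pics/{f}.npz',im=im,d=d,K=p['intrinsics'],E=p['extrinsics']); return im,d
def w(f,u,v,z=None):
    a=np.load(f'pics/{f}.npz'); K,E,d=a['K'],a['E'],a['d']
    r=np.array([(u-K[0,2])/K[0,0],(v-K[1,2])/K[1,1],1.])
    if z is None:
        s=d[int(round(v)),int(round(u))]; 
    else: s=(z-E[2,3])/(E[:3,:3]@r)[2]
    return E[:3,:3]@(r*s)+E[:3,3]
E
python3 - <<'E'
from h import *
print(get_state())
for n in('top','scene'): snap(n,n+'0')
for n in('top','scene','wrist'):print(camera_params(n))
im=cv2.imread('pics/top0.png'); cv2.imwrite('pics/top0b.png',cv2.resize(im,(800,600),interpolation=cv2.INTER_CUBIC))
E
```

```text
{'time': 0.0, 'joint_positions': array([ 1.22811163,  0.32180836, -0.07009893,  1.45171024,  0.02264691,
        1.37081065, -0.05691042]), 'qd': array([ 1.01832406e-03,  4.41998554e-04,  2.33491148e-03,  6.03446231e-04,
        9.59806071e-05,  9.99051877e-04, -9.89480273e-04]), 'joint_torque': array([ 1.95732214e-04, -4.91278267e+01, -4.03824728e-01, -3.12525880e+01,
       -6.40644087e-02,  4.36417444e-02,  1.63689224e-04]), 'position': array([ 0.22677628, -0.60857233,  0.23545345]), 'tool_rot': array([-3.08986591e+00, -5.57200841e-01,  7.62219895e-04]), 'ft_force': array([ 0.89534586, -0.49767813,  0.67179103]), 'torque': array([ 0.01675289,  0.03107696, -0.02574237]), 'grip_force': 0.0, 'grip_width': 0.9997538406803543}
{'intrinsics': array([[410.15660706,   0.        , 258.56580273],
       [  0.        , 410.15660706, 194.57367627],
       [  0.        ,   0.        ,   1.        ]]), 'extrinsics': array([[-0.02045834, -0.98168604,  0.18940424,  0.15268207],
       [-0.9996927 ,  0.01743344, -0.0176231 , -0.16215881],
       [ 0.01399839, -0.18970658, -0.98174103,  1.37522628]
[... 224 characters left out ...]
      ]]), 'extrinsics': array([[-0.05036038,  0.76018435, -0.64775272,  1.11167683],
       [ 0.99864339,  0.04692416, -0.02257197, -0.12889803],
       [ 0.01323639, -0.6480107 , -0.7615162 ,  0.88318511],
       [ 0.        ,  0.        ,  0.        ,  1.        ]])}
{'intrinsics': array([[282.66436651,   0.        , 254.76027203],
       [  0.        , 282.66436651, 192.62845452],
       [  0.        ,   0.        ,   1.        ]]), 'extrinsics': array([[ 0.34973018, -0.90177553, -0.25394821,  0.29490027],
       [-0.93684858, -0.33717963, -0.09286888, -0.5822793 ],
       [-0.00187928,  0.27039008, -0.96274902,  0.3835604 ],
       [ 0.        ,  0.        ,  0.        ,  1.        ]])}
```

View pics/top0b.png

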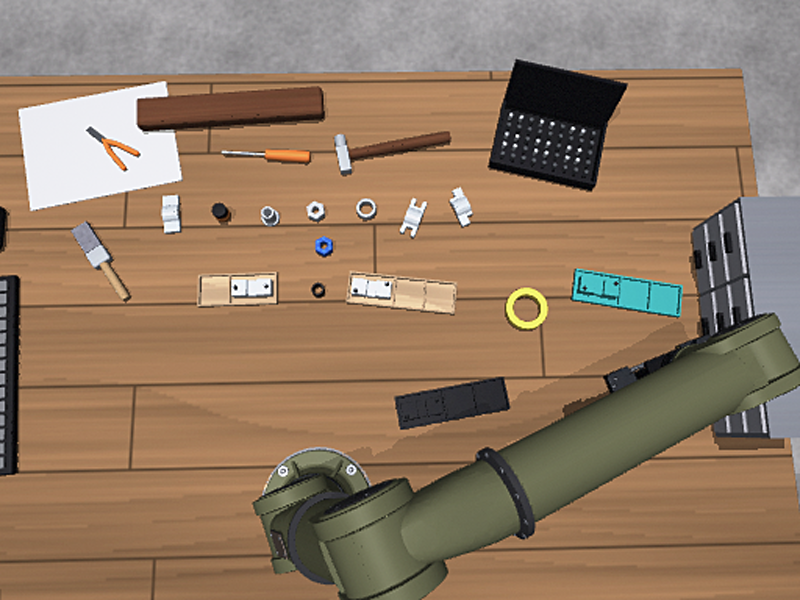

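View pics/scene0.png

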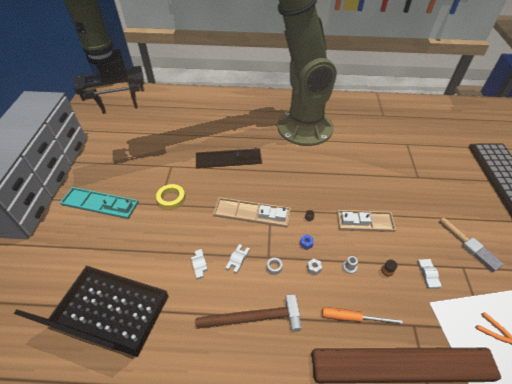

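The top picture (shown at 800x600) has the short tray at (237,289), the long tray at (402,292), the notched cap at (414,217), the corner-cut cap at (460,207), the ring at (367,209), the nut at (316,211), the bushing at (269,215) and the plain cap at (171,213). The look-alikes are the blue nut at (323,246) and the black and turquoise trays. Next I'll get rough world positions.

```bash
cat >> h.py <<'E'
from scipy.spatial.transform import Rotation as Ro
def go(x=None,y=None,z=None,ax=None,cmd=None):
    """shift (mm) and spin (deg) from the current pose; ax = world angle (deg) wanted for the tool's y axis"""
    s=get_state(); R=Ro.from_rotvec(s['tool_rot']).as_matrix(); p=s['position']
    t=np.array([p[i] if q is None else q for i,q in enumerate((x,y,z))])
    ty=np.degrees(np.arctan2(R[1,1],R[0,1])); sp=0 if ax is None else -(((ax-ty)+90)%180-90)
    print('t',round(s['time'],2),'p',(p*1000).round(1),'ty',ty.round(1),'shift',((R.T@(t-p))*1000).round(1),'spin',np.round(sp,1),'R',R.round(3).tolist(), 'q',s['joint_positions'].round(2))
E
python3 - <<'E'
from h import *
for n,u,v,z in [('short tray',237,289,.012),('long tray',402,292,.012),('inl',414,217,.02),('diag',460,207,.02),('ring',367,209,.022),('nut',316,211,.022),('bush',269,213,.04),('plain',171,213,.02)]:
    print(n,w('top0',u*.64,v*.64,z).round(3))
go()
E
```

```text
short tray [0.455 0.175 0.012]
long tray [ 0.442 -0.183  0.012]
inl [ 0.61  -0.213  0.02 ]
diag [ 0.631 -0.315  0.02 ]
ring [ 0.629 -0.109  0.022]
nut [0.626 0.004 0.022]
bush [0.617 0.103 0.04 ]
plain [0.627 0.323 0.02 ]
t 0.1 p [ 226.8 -608.6  235.6] ty -69.6 shift [0. 0. 0.] spin 0 R [[0.937, 0.349, -0.001], [0.349, -0.937, 0.002], [-0.0, -0.002, -1.0]] q [ 1.23  0.32 -0.07  1.45  0.02  1.37 -0.06]
```

arm_command --pt "87 38 -18 0 0" --pt "87 76 -36 0 0" --pt "87 114 -53 0 0" --pt "87 152 -71 0 0"

```text
time: 0.43
position: [0.3447, -0.4887, 0.236]
tool_rot: [-3.091, -0.556, 0.0]
ft_force: [1.2, -0.6, -0.2]
grip_width: 0.998
grip_force: 0.0
```

arm_command --pt "87 38 -18 0 0" --pt "87 76 -36 0 0" --pt "87 114 -53 0 0" --pt "87 152 -71 0 0"

```text
time: 0.77
position: [0.4616, -0.3697, 0.2363]
tool_rot: [-3.092, -0.557, 0.001]
ft_force: [1.0, -0.0, 0.4]
grip_width: 0.999
grip_force: 0.0
```

arm_command --pt "87 38 -18 0 0" --pt "87 76 -36 0 0" --pt "87 114 -53 0 0" --pt "87 140 -66 0 0" --pt "87 140 -66 0 0"

```text
time: 1.18
position: [0.5737, -0.2515, 0.236]
tool_rot: [-3.083, -0.575, -0.005]
ft_force: [0.3, 1.5, 0.9]
grip_width: 0.998
grip_force: 0.0
```

Run:
```python
from h import *
snap('wrist','w1');go()
im=cv2.imread('pics/w1.png'); cv2.imwrite('pics/w1b.png',cv2.resize(im,(800,600),interpolation=cv2.INTER_CUBIC))
```

```text
t 1.23 p [ 571.3 -255.5  235.8] ty -69.1 shift [0. 0. 0.] spin 0 R [[0.934, 0.357, 0.0], [0.357, -0.934, 0.003], [0.001, -0.003, -1.0]] q [ 0.67  0.29 -0.36  1.51  0.1   1.36 -0.9 ]
```

View pics/w1b.png

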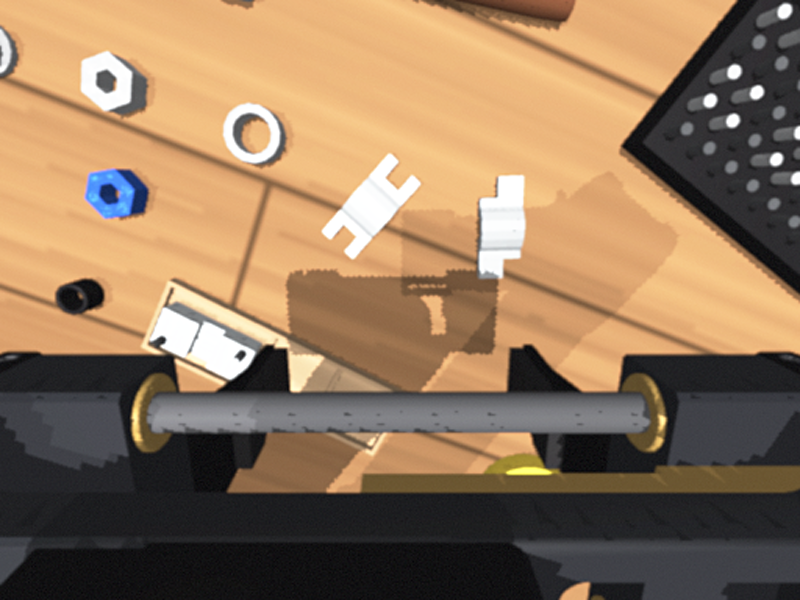

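The wrist picture (800x600) shows the notched cap at (371,205), the corner-cut cap at (502,228), the ring at (253,134), the nut at (107,82) and the clamp of the long tray at (205,340). I'll fit the parts from the depth cloud.

```bash
cat >> h.py <<'E'
def blobs(f,lo=.008,hi=.05,minpx=60):
    a=np.load(f'pics/{f}.npz'); K,E,d,im=a['K'],a['E'],a['d'],a['im']
    v,u=np.mgrid[:384,:512]; P=np.stack([(u-K[0,2])/K[0,0]*d,(v-K[1,2])/K[1,1]*d,d],-1)@E[:3,:3].T+E[:3,3]
    m=(d>.1)&(P[...,2]>lo)&(P[...,2]<hi)
    n,L,S,C=cv2.connectedComponentsWithStats(m.astype(np.uint8),connectivity=4)
    for i in range(1,n):
        if S[i,4]<minpx: continue
        q=P[L==i]; (c,s,_)=r=cv2.minAreaRect((q[:,:2]*1000).astype(np.float32))
        b=cv2.boxPoints(r); e=b[1]-b[0]; e2=b[2]-b[1]; e=e if e@e>e2@e2 else e2
        print('px',C[i].round(),'n',S[i,4],'c',np.round(c,1),'size',np.round(sorted(s),1),'long axis',np.degrees(np.arctan2(e[1],e[0])).round(1)%180,'ztop',(np.percentile(q[:,2],95)*1000).round(1),'zmed',(np.median(q[:,2])*1000).round(1),'rgb',np.median(im[L==i],axis=0))
    return P
E
python3 - <<'E'
from h import *
P=blobs('w1'); 
print(P[170,200],P[120,290])
E
```

```text
px [339.   5.] n 615 c [ 782.6 -257.6] size [ 9.6 83.6] long axis 108.0 ztop 24.0 zmed 19.2 rgb [107.  67.  47.]
px [453.  93.] n 3382 c [ 728.  -459.6] size [105.9 239.3] long axis 44.6 ztop 35.7 zmed 29.8 rgb [22. 22. 23.]
px [495.   9.] n 166 c [ 846.6 -436.5] size [ 8.7 10.7] long axis 148.8 ztop 26.3 zmed 21.8 rgb [103. 104. 105.]
px [506.  24.] n 98 c [ 839.5 -457.6] size [5.6 9.2] long axis 26.9 ztop 23.6 zmed 15.9 rgb [ 99. 100. 101.]
px [479.  28.] n 154 c [ 823.3 -430.7] size [ 8.9 10.1] long axis 130.0 ztop 26.3 zmed 22.3 rgb [50. 50. 52.]
px [70. 52.] n 1060 c [627.6   6.8] size [37.1 41. ] long axis 128.6 ztop 23.0 zmed 21.3 rgb [252. 252. 253.]
px [494.  42.] n 153 c [ 817.3 -453.8] size [8.8 9.5] long axis 128.3 ztop 26.6 zmed 21.9 rgb [49. 49. 51.]
px [464.  47.] n 136 c [ 800.  -424.6] size [8.5 9.6] long axis 99.8 ztop 26.7 zmed 22.2 rgb [105. 106. 107.]
px [505.  55.] n 106 c [ 810.2 -475.6] size [5.6 8.9] long axis 37.7 ztop 25.6 zmed 17.6 rgb [47. 47. 49.]
px [478.  60.] n 140 c [ 794.2 -447.9] size [8.5 9. ] long axis 149.6 ztop 26.5 zmed 22.3 rgb [104.5 105.  1
[... 1824 characters left out ...]
] long axis 168.7 ztop 26.3 zmed 21.5 rgb [51. 51. 53.]
px [ 49. 190.] n 443 c [4.493e+02 4.000e-01] size [26.5 28.2] long axis 107.1 ztop 24.5 zmed 20.1 rgb [26. 24. 25.]
px [140. 216.] n 2633 c [ 442.9 -172.7] size [ 70.9 221.4] long axis 83.4 ztop 27.2 zmed 16.9 rgb [254. 239. 215.]
px [127. 237.] n 143 c [ 416.1 -114.3] size [ 5.5 50.4] long axis 84.1 ztop 13.2 zmed 11.7 rgb [242. 205. 158.]
px [229. 283.] n 160 c [ 397.5 -273.2] size [24.1 56.3] long axis 111.0 ztop 13.2 zmed 11.8 rgb [170. 139. 108.]
px [333. 298.] n 304 c [ 433.3 -434.3] size [16.3 68.1] long axis 112.9 ztop 24.7 zmed 18.2 rgb [164. 141.  52.]
[ 0.54379313 -0.17924623 -0.00171404] [ 0.65062757 -0.26895785  0.00115615]
```

Run:
```python
from h import *
go(.6341,-.3168,.018,22.9+90)
```

```text
t 1.23 p [ 571.3 -255.5  235.8] ty -69.1 shift [ 36.6  80.2 217.7] spin -2.0 R [[0.934, 0.357, 0.0], [0.357, -0.934, 0.003], [0.001, -0.003, -1.0]] q [ 0.67  0.29 -0.36  1.51  0.1   1.36 -0.9 ]
```

arm_command --pt "87 12 24 20 -2" --pt "87 26 56 40 -2" --pt "87 37 80 70 -2" --pt "87 37 80 110 -2" --pt "87 37 80 150 -2"

```text
time: 1.65
position: [0.6309, -0.3265, 0.0848]
tool_rot: [3.081, 0.605, -0.0]
ft_force: [-0.6, 1.0, -0.2]
grip_width: 0.998
grip_force: 0.0
```

arm_command --pt "87 0 0 0 0" --pt "87 0 0 0 0"

```text
time: 1.82
position: [0.6285, -0.3232, 0.0837]
tool_rot: [-3.079, -0.609, 0.009]
ft_force: [0.2, -0.5, 0.8]
grip_width: 1.002
grip_force: 0.0
```

Run:
```python
from h import *
go(.6341,-.3168,.018,22.9+90)
```

```text
t 1.82 p [ 628.5 -323.2   83.7] ty -67.6 shift [ 7.9 -3.5 65.7] spin -0.5 R [[0.925, 0.38, -0.006], [0.38, -0.925, 0.002], [-0.005, -0.005, -1.0]] q [ 0.66  0.57 -0.32  1.44  0.18  1.17 -0.86]
```

arm_command --pt "87 4 -2 15 0" --pt "87 6 -3 35 0" --pt "87 6 -3 55 0" --pt "87 6 -3 65 0" --pt "87 6 -3 65 0"

```text
time: 2.23
position: [0.6354, -0.3174, 0.021]
tool_rot: [-3.081, -0.612, 0.002]
ft_force: [-0.5, 0.1, 0.4]
grip_width: 1.0
grip_force: 0.0
```

Run:
```python
from h import *
snap('wrist','w2');go(.6341,-.3168,.018,22.9+90)
```

```text
t 2.28 p [ 636.1 -317.8   22.4] ty -67.6 shift [-1.5 -1.7  4.4] spin -0.5 R [[0.924, 0.382, 0.001], [0.382, -0.924, -0.001], [0.0, 0.001, -1.0]] q [ 0.65  0.63 -0.31  1.48  0.21  1.06 -0.89]
```

View pics/w2.png

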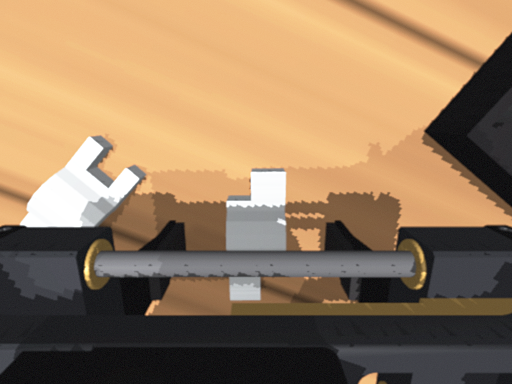

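The fingers straddle the cap: the gripper's mid is at column 254 and the cap's at 256. I go down 4 mm, close and lift.

arm_command --pt "87 -1 -1 4 0" --pt "20 -1 -1 5 0" --pt "20 -1 -1 5 0" --pt "20 -1 -1 5 0" --pt "20 -1 -1 5 0" --newtons 35

```text
time: 2.7
position: [0.635, -0.3173, 0.0173]
tool_rot: [3.081, 0.611, 0.001]
ft_force: [0.6, 0.6, -0.9]
grip_width: 0.786
grip_force: 0.0
```

arm_command --pt "20 0 0 0 0" --pt "20 0 0 0 0" --pt "20 0 0 0 0"

```text
time: 2.95
position: [0.6346, -0.3172, 0.0166]
tool_rot: [3.081, 0.611, 0.0]
ft_force: [0.2, 0.5, 0.1]
grip_width: 0.553
grip_force: 0.0
```

Run:
```python
from h import *
print(get_state()['grip_width']*87)
go(.5,-.18,.13,83.4+90)
```

```text
48.11401062015621
t 2.95 p [ 634.6 -317.2   16.6] ty -67.6 shift [ -72.1 -178.1 -113.4] spin -61.0 R [[0.924, 0.382, 0.0], [0.382, -0.924, -0.0], [0.0, 0.0, -1.0]] q [ 0.65  0.63 -0.31  1.49  0.21  1.05 -0.89]
```

arm_command --pt "20 0 0 0 0" --pt "20 0 0 0 0" --pt "20 0 0 0 0" --pt "20 0 0 -20 0" --pt "20 0 0 -60 0"

```text
time: 3.37
position: [0.63, -0.3153, 0.0702]
tool_rot: [-3.074, -0.61, 0.016]
ft_force: [0.3, -0.8, -2.0]
grip_width: 0.384
grip_force: 35.0
```

arm_command --pt "20 -6 -15 -40 -7" --pt "20 -16 -40 -80 -14" --pt "20 -28 -70 -110 -21" --pt "20 -36 -90 -130 -28" --pt "20 -44 -110 -140 -35"

```text
time: 3.78
position: [0.5525, -0.2307, 0.2211]
tool_rot: [2.746, 1.517, 0.005]
ft_force: [2.1, 1.2, -0.3]
grip_width: 0.386
grip_force: 35.0
```

Run:
```python
from h import *
print(get_state()['grip_width']*87)
go(.51,-.13,.22,83.4+90)
```

```text
33.5776094076907
t 3.78 p [ 552.5 -230.7  221.1] ty -32.1 shift [ 62.6 -89.5   0.6] spin -25.5 R [[0.532, 0.847, 0.005], [0.847, -0.532, -0.002], [0.001, 0.006, -1.0]] q [ 0.76  0.25 -0.49  1.6   0.12  1.32 -0.3 ]
```

arm_command --pt "20 -20 -12 0 -7" --pt "20 -50 -35 0 -14" --pt "20 -75 -55 0 -21" --pt "20 -82 -58 0 -25.5" --pt "20 -82 -58 0 -25.5"

```text
time: 4.2
position: [0.4558, -0.2724, 0.2165]
tool_rot: [2.357, 2.077, -0.004]
ft_force: [0.7, 0.4, -0.5]
grip_width: 0.387
grip_force: 35.0
```

arm_command --pt "20 0 0 0 0" --pt "20 0 0 0 0" --pt "20 0 0 0 0"

```text
time: 4.45
position: [0.4602, -0.269, 0.2165]
tool_rot: [-2.353, -2.082, -0.001]
ft_force: [-0.7, -0.2, -1.5]
grip_width: 0.383
grip_force: 35.0
```

Run:
```python
from h import *
snap('wrist','w3');go()
blobs('w3',lo=.018)
im=cv2.imread('pics/w3.png'); cv2.imwrite('pics/w3b.png',cv2.resize(im,(800,600),interpolation=cv2.INTER_CUBIC))
```

```text
t 4.5 p [ 460.1 -269.1  216.4] ty -7.0 shift [0. 0. 0.] spin 0 R [[0.122, 0.993, 0.0], [0.993, -0.122, 0.001], [0.001, 0.0, -1.0]] q [ 0.93  0.11 -0.48  1.76  0.05  1.29  0.32]
px [228.  15.] n 1032 c [451.8 -91.5] size [28.2 34.1] long axis 171.8 ztop 29.7 zmed 25.8 rgb [255. 255. 255.]
px [394.  16.] n 536 c [ 629.7 -111.9] size [29.1 43.1] long axis 174.1 ztop 22.8 zmed 21.3 rgb [249. 250. 252.]
px [229.  65.] n 999 c [ 445.4 -140.7] size [32.1 34.1] long axis 173.0 ztop 27.6 zmed 25.8 rgb [255. 255. 255.]
px [377. 111.] n 602 c [ 610.3 -209.4] size [26. 34.] long axis 68.2 ztop 22.5 zmed 20.8 rgb [253. 253. 254.]
px [ 20. 140.] n 949 c [ 185.4 -191.6] size [32.2 35.9] long axis 9.9 ztop 29.5 zmed 25.9 rgb [24. 23. 25.]
px [ 40. 181.] n 819 c [ 194.2 -242.8] size [31.9 36.1] long axis 9.5 ztop 34.7 zmed 26.0 rgb [22. 22. 23.]
px [471. 243.] n 170 c [ 730.5 -390.9] size [12.  24.2] long axis 45.0 ztop 34.0 zmed 25.3 rgb [18.  17.  18.5]
px [455. 295.] n 555 c [ 712.  -466.3] size [ 8.5 64.4] long axis 75.3 ztop 35.3 zmed 30.5 rgb [19. 18. 20.]
px [431. 378.] n 254 c [ 694.2 -605.4] size [26.1 44.8] long axis 173.8 ztop 35.2 zmed 28.9 rgb [22. 20. 21.]
```

View pics/w3b.png

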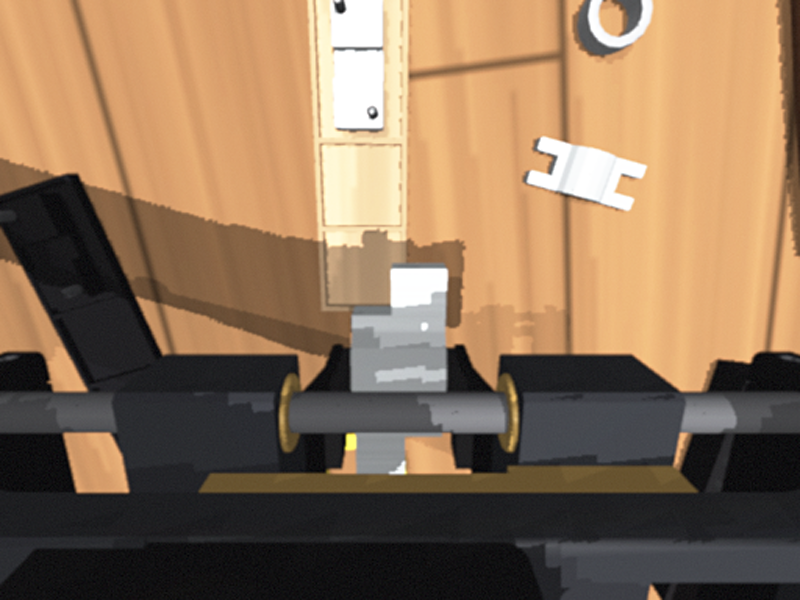

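The picture (800x600) shows the long tray running up from its end edge at row 308. The clamp's near edge runs (335,129)-(383,129), with the near post at (373,112). The held cap's cut corners match the posts' diagonal. I'll check the clamp centre from these pixels.

Run:
```python
from h import *
for n,u,v,z in [('nearL',335,129,.026),('nearR',383,129,.026),('post top',373,109,.042),('post foot',373,116,.026),('far post top',339,4,.042),('endL',321,308,.012),('rimR',409,140,.012),('rimL',317,140,.012),('div1',362,142,.012),('div2',362,229,.012)]:
    print(n,(w('w3',u*.64,v*.64,z)*1000).round(1))
P=blobs('w3',.036,.06,5)
# held cap
a=np.load('pics/w3.npz')
```

```text
nearL [ 427.  -156.2   26. ]
nearR [ 461.2 -160.4   26. ]
post top [ 456.4 -148.7   42. ]
post foot [ 455.2 -150.9   26. ]
far post top [443.3 -84.5  42. ]
endL [ 391.4 -291.1   12. ]
rimR [ 479.3 -169.    12. ]
rimL [ 410.6 -160.6   12. ]
div1 [ 444.  -166.1   12. ]
div2 [ 434.7 -230.5   12. ]
px [216.   2.] n 35 c [442.7 -82.9] size [3.8 7.6] long axis 4.9 ztop 41.6 zmed 38.7 rgb [74. 74. 76.]
px [238.  71.] n 30 c [ 455.2 -149. ] size [6.4 7.4] long axis 38.0 ztop 41.4 zmed 38.9 rgb [146.  145.5 147.5]
px [  1. 139.] n 14 c [ 176.7 -186.9] size [2.3 5.5] long axis 91.9 ztop 39.0 zmed 37.5 rgb [43.5 44.5 45.5]
px [ 43. 187.] n 35 c [ 206.6 -247.9] size [5.4 7.4] long axis 93.5 ztop 41.8 zmed 38.7 rgb [46. 47. 49.]
```

Run:
```python
from h import *
go(.449,-.1162,.068,83+90)
```

```text
t 4.5 p [ 460.1 -269.1  216.4] ty -7.0 shift [150.3 -29.6 148.5] spin 0.0 R [[0.122, 0.993, 0.0], [0.993, -0.122, 0.001], [0.001, 0.0, -1.0]] q [ 0.93  0.11 -0.48  1.76  0.05  1.29  0.32]
```

arm_command --pt "20 25 -5 10 0" --pt "20 60 -12 20 0" --pt "20 100 -20 35 0" --pt "20 135 -27 55 0" --pt "20 150 -30 80 0"

```text
time: 4.92
position: [0.449, -0.1119, 0.1371]
tool_rot: [2.347, 2.086, 0.004]
ft_force: [0.7, 0.2, -2.0]
grip_width: 0.389
grip_force: 35.0
```

arm_command --pt "20 0 0 30 0" --pt "20 0 0 55 0" --pt "20 0 0 68 0" --pt "20 0 0 68 0" --pt "20 0 0 68 0"

```text
time: 5.33
position: [0.4477, -0.1167, 0.0682]
tool_rot: [-2.352, -2.081, -0.0]
ft_force: [0.9, -0.1, -1.0]
grip_width: 0.384
grip_force: 35.0
```

Run:
```python
from h import *
snap('wrist','w4');go(.449,-.1162,.044,83+90)
```

```text
t 5.38 p [ 448.5 -117.1   69.2] ty -7.0 shift [ 1.   0.4 25.2] spin -0.0 R [[0.122, 0.993, 0.001], [0.993, -0.122, 0.0], [0.0, 0.001, -1.0]] q [ 0.79  0.12 -0.61  2.07  0.09  0.97  0.01]
```

View pics/w4.png

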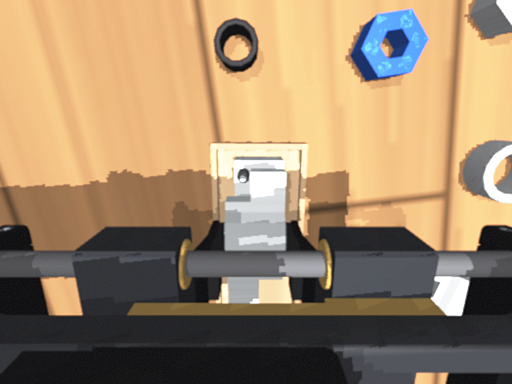

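Run:
```python
from h import *
R=np.array([[.122,.993],[.993,-.122]])
for n,u,v,z in [('cap end',268,169,.0646),('capR',285,172,.0646),('cap inner',249,185,.0646),('clampfar',257,157,.026),('clL',233.5,160,.026),('clR',283,160,.026),('post',243,173,.042)]:
    p=w('w4',u,v,z)*1000; print(n,p.round(1), (R.T@(p[:2]-[448.5,-117.1])).round(1))
blobs('w4',.010,.05)
```

```text
cap end [459.1 -72.4  64.6] [45.7  5.1]
capR [468.1 -75.2  64.6] [44.  14.4]
cap inner [447.7 -80.1  64.6] [36.7 -5.3]
clampfar [453.4 -70.9  26. ] [46.5 -0.7]
clL [437.4 -71.   26. ] [ 44.5 -16.6]
clR [470.7 -75.   26. ] [44.5 16.9]
post [443.7 -77.5  42. ] [38.8 -9.6]
px [499.  14.] n 784 c [615.3  -2.8] size [ 8.7 25.9] long axis 124.2 ztop 22.3 zmed 17.8 rgb [104. 105. 106.]
px [391.  43.] n 3288 c [546.2 -11.3] size [36.2 41.6] long axis 0.8 ztop 22.8 zmed 21.5 rgb [ 93. 170. 255.]
px [235.  42.] n 1147 c [448.6   0.7] size [27.  27.4] long axis 88.9 ztop 24.7 zmed 23.2 rgb [81. 77. 77.]
px [491. 172.] n 1467 c [ 623. -106.] size [28.9 43.2] long axis 101.2 ztop 22.3 zmed 20.0 rgb [152. 146. 145.]
px [260. 170.] n 1405 c [451.1 -97.7] size [69.8 70.2] long axis 172.6 ztop 12.8 zmed 11.8 rgb [254. 245. 203.]
px [251. 171.] n 980 c [452.6 -85.6] size [25.4 34. ] long axis 172.8 ztop 38.4 zmed 25.7 rgb [222. 225. 227.]
px [450. 294.] n 1077 c [ 595.2 -202.3] size [27.4 34.2] long axis 65.0 ztop 20.3 zmed 15.5 rgb [254. 255. 255.]
```

arm_command --pt "20 2 0 4 0" --pt "20 2 0 12 0" --pt "20 2 0 18 0" --pt "20 2 0 22 0" --pt "20 2 0 24 0"

```text
time: 5.8
position: [0.4473, -0.1156, 0.0438]
tool_rot: [-2.353, -2.08, 0.001]
ft_force: [-0.4, -0.5, -1.5]
grip_width: 0.383
grip_force: 35.0
```

arm_command --pt "20 0 0 1 0" --pt "20 0 0 2 0" --pt "20 0 0 2 0"

```text
time: 6.05
position: [0.4479, -0.1157, 0.0426]
tool_rot: [2.354, 2.08, 0.0]
ft_force: [-0.6, 0.5, -1.3]
grip_width: 0.385
grip_force: 35.0
```

arm_command --pt "20 0 0 1 0" --pt "60 0 0 1 0" --pt "60 0 0 1 0" --pt "60 0 0 1 0" --pt "60 0 0 0 0"

```text
time: 6.47
position: [0.4477, -0.1157, 0.0425]
tool_rot: [2.354, 2.08, -0.0]
ft_force: [-0.1, -0.4, -0.6]
grip_width: 0.603
grip_force: 0.0
```

arm_command --pt "87 0 0 -10 0" --pt "87 0 0 -40 0" --pt "87 0 0 -80 0" --pt "87 0 0 -120 0" --pt "87 0 0 -150 0"

```text
time: 6.88
position: [0.4486, -0.1154, 0.1965]
tool_rot: [2.351, 2.079, 0.002]
ft_force: [2.2, 0.1, 0.3]
grip_width: 0.953
grip_force: 0.0
```

Run:
```python
from h import *
snap('wrist','w5');go(.611,-.2093,.08,158.5+90); blobs('w5',.03); blobs('w5',.008)
```

```text
t 6.93 p [ 451.8 -116.3  201.8] ty -7.0 shift [-72.4 167.9 124.1] spin -75.5 R [[0.122, 0.992, 0.011], [0.992, -0.122, -0.005], [-0.004, 0.012, -1.0]] q [ 0.83 -0.04 -0.61  1.92 -0.02  1.24  0.1 ]
px [254. 179.] n 1893 c [ 446.5 -113.5] size [34.  83.4] long axis 82.8 ztop 48.0 zmed 39.7 rgb [227. 230. 232.]
px [410.  45.] n 1271 c [626.8   7.1] size [36.  41.4] long axis 8.8 ztop 22.8 zmed 21.3 rgb [253. 253. 254.]
px [334.  73.] n 1031 c [546.1 -11.3] size [36.2 41. ] long axis 1.6 ztop 22.8 zmed 21.5 rgb [102. 173. 255.]
px [242.  73.] n 351 c [447.9   0.9] size [26.4 27.2] long axis 83.0 ztop 24.7 zmed 23.2 rgb [78. 76. 77.]
px [499.  99.] n 675 c [729.3 -58.7] size [26.3 26.7] long axis 98.2 ztop 26.2 zmed 23.8 rgb [180. 181. 182.]
px [410. 150.] n 941 c [ 630.5 -104.4] size [42.9 43.1] long axis 9.2 ztop 22.6 zmed 20.8 rgb [249. 248. 250.]
px [255. 180.] n 3505 c [ 446.  -136.6] size [ 70.2 148.2] long axis 82.7 ztop 47.7 zmed 37.2 rgb [225. 208. 196.]
px [379. 230.] n 828 c [ 601.5 -205.7] size [34.9 65.1] long axis 158.2 ztop 21.3 zmed 13.1 rgb [253. 253. 254.]
px [231. 289.] n 85 c [ 396.4 -265. ] size [ 4.1 40. ] long axis 82.9 ztop 12.8 zmed 11.9 rgb [236. 203. 156.]
px [279. 289.] n 82 c [ 461.9 -274. ] size [ 4.1 39.6] long axis 83.5 ztop 12.8 zmed 11.7 rgb [237.5 205.5 159.5]
```

View pics/w5.png

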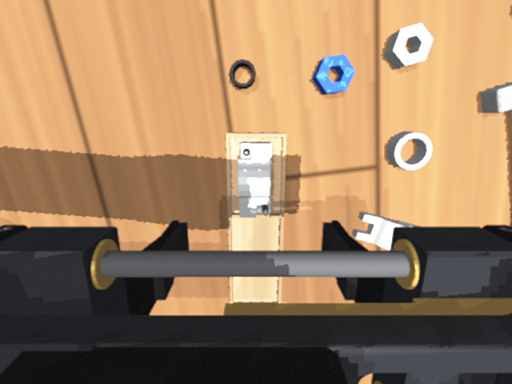

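Both posts show in the cap's cut corners at (246,151) and (265,208), and the cap lies level with its top at 48 mm, so it is seated. Next is the notched cap.

arm_command --pt "87 -12 25 0 -7" --pt "87 -28 63 10 -14" --pt "87 -44 100 20 -21" --pt "87 -60 137 40 -28" --pt "87 -72 165 60 -35"

```text
time: 7.35
position: [0.6053, -0.2093, 0.1333]
tool_rot: [1.611, 2.693, 0.0]
ft_force: [0.1, 0.3, 0.7]
grip_width: 0.996
grip_force: 0.0
```

arm_command --pt "87 0 0 20 -7" --pt "87 0 0 40 -14" --pt "87 0 0 60 -21" --pt "87 0 0 60 -28" --pt "87 0 0 60 -35"

```text
time: 7.77
position: [0.6015, -0.2071, 0.0708]
tool_rot: [-0.725, -3.053, -0.001]
ft_force: [-0.5, 0.8, 0.0]
grip_width: 0.998
grip_force: 0.0
```

arm_command --pt "87 0 0 0 -5.5" --pt "87 0 0 0 -5.5" --pt "87 0 0 0 -5.5"

```text
time: 8.02
position: [0.6026, -0.2075, 0.0727]
tool_rot: [0.592, 3.085, 0.0]
ft_force: [1.0, 0.3, 0.6]
grip_width: 1.002
grip_force: 0.0
```

Run:
```python
from h import *
go(.611,-.2093,.0175,158.5+90)
```

```text
t 8.02 p [ 602.6 -207.5   72.7] ty 68.3 shift [-8.4  1.4 55.2] spin -0.2 R [[-0.929, 0.37, 0.0], [0.37, 0.929, 0.0], [0.0, 0.0, -1.0]] q [ 0.85  0.52 -0.72  1.64  0.38  1.12  1.22]
```

arm_command --pt "87 -8 1 15 0" --pt "87 -8 1 35 0" --pt "87 -8 1 50 0" --pt "60 -8 1 55 0" --pt "60 -8 1 55 0"

```text
time: 8.43
position: [0.6094, -0.2089, 0.0161]
tool_rot: [-0.588, -3.083, -0.001]
ft_force: [0.4, 0.5, 0.8]
grip_width: 0.92
grip_force: 0.0
```

arm_command --pt "20 0 0 0 0" --pt "20 0 0 0 0" --pt "20 0 0 0 0" --pt "20 0 0 0 0" --pt "20 0 0 0 0"

```text
time: 8.85
position: [0.6108, -0.2096, 0.0182]
tool_rot: [0.588, 3.085, -0.001]
ft_force: [0.6, -0.2, 0.2]
grip_width: 0.553
grip_force: 0.0
```

Run:
```python
from h import *
s=get_state();print(s['grip_force'],s['grip_width']*87)
go(.50,-.03,.2,90+90)
```

```text
0.0 48.08628683318665
t 8.85 p [ 610.8 -209.6   18.2] ty 68.4 shift [ 168.9  126.2 -182. ] spin 68.4 R [[-0.93, 0.368, 0.001], [0.368, 0.93, -0.001], [-0.001, -0.0, -1.0]] q [ 0.81  0.6  -0.69  1.66  0.43  1.04  1.19]
```

arm_command --pt "20 0 0 0 0" --pt "20 0 0 0 0" --pt "20 0 0 0 0" --pt "20 0 0 -20 0" --pt "20 0 0 -60 0"

```text
time: 9.27
position: [0.606, -0.2086, 0.0724]
tool_rot: [-0.585, -3.075, -0.003]
ft_force: [0.3, -0.8, -0.7]
grip_width: 0.395
grip_force: 35.0
```

arm_command --pt "20 12 9 -40 7" --pt "20 36 28 -70 14" --pt "20 64 50 -100 21" --pt "20 92 71 -125 28" --pt "20 120 92 -145 35"

```text
time: 9.68
position: [0.5352, -0.0838, 0.2204]
tool_rot: [1.497, 2.761, 0.0]
ft_force: [-0.1, -0.1, 0.1]
grip_width: 0.388
grip_force: 35.0
```

Run:
```python
from h import *
s=get_state();print(s['grip_force'],s['grip_width']*87)
go(.46,.05,.22,90+90)
```

```text
34.99212817259391 33.71272640881799
t 9.68 p [535.2 -83.8 220.4] ty 33.1 shift [153.1   9.9   0.3] spin 33.1 R [[-0.546, 0.838, 0.001], [0.838, 0.546, -0.0], [-0.001, 0.001, -1.0]] q [ 0.8   0.16 -0.75  1.72  0.11  1.3   0.6 ]
```

arm_command --pt "20 36 2 0 7" --pt "20 72 5 0 14" --pt "20 108 7 0 21" --pt "20 138 9 0 28" --pt "20 153 10 0 33"

```text
time: 10.1
position: [0.4574, 0.0525, 0.2187]
tool_rot: [-2.214, -2.229, 0.002]
ft_force: [-0.6, -0.5, -1.7]
grip_width: 0.386
grip_force: 35.0
```

arm_command --pt "20 0 0 0 0" --pt "20 0 0 0 0" --pt "20 0 0 0 0"

```text
time: 10.35
position: [0.46, 0.0474, 0.2189]
tool_rot: [2.212, 2.23, -0.001]
ft_force: [0.5, -0.9, -1.3]
grip_width: 0.384
grip_force: 35.0
```

Run:
```python
from h import *
snap('wrist','w6');go(); blobs('w6',.036,.05,5);print();blobs('w6',.018);print(); blobs('w6',.009)
im=cv2.imread('pics/w6.png'); cv2.imwrite('pics/w6b.png',cv2.resize(im,(800,600),interpolation=cv2.INTER_CUBIC))
```

```text
t 10.4 p [460.2  47.1 218.8] ty 0.4 shift [0. 0. 0.] spin 0 R [[-0.007, 1.0, -0.0], [1.0, 0.007, -0.0], [-0.0, -0.0, -1.0]] q [ 0.71 -0.06 -0.83  1.89 -0.04  1.29 -0.1 ]
px [417.  22.] n 899 c [623.6 213.9] size [30.6 31.1] long axis 43.8 ztop 42.8 zmed 41.5 rgb [61. 59. 62.]
px [251.  61.] n 35 c [453.6 176.4] size [6.4 7.1] long axis 90.0 ztop 41.3 zmed 38.8 rgb [150. 148. 150.]
px [395. 126.] n 496 c [616.5 109.4] size [26.8 27.4] long axis 30.0 ztop 41.0 zmed 39.8 rgb [235.5 236.5 238. ]
px [252. 124.] n 27 c [455.1 110.3] size [6.7 6.8] long axis 179.5 ztop 41.9 zmed 38.8 rgb [156. 157. 157.]
px [250. 292.] n 314 c [ 454.1 -105.7] size [21.3 24.3] long axis 84.8 ztop 48.6 zmed 45.0 rgb [250. 251. 252.]

px [414.  23.] n 1096 c [623.3 213.7] size [30.7 31.7] long axis 43.0 ztop 42.6 zmed 41.2 rgb [61. 58. 60.]
px [251.  69.] n 963 c [453.5 169.3] size [32.  33.6] long axis 1.1 ztop 27.8 zmed 25.8 rgb [255. 255. 255.]
px [252. 117.] n 842 c [454.4 117.6] size [31.7 33.8] long axis 0.8 ztop 27.5 zmed 25.8 rgb [255. 255. 255.]
px [392. 126.] n 654 c [616.2 109.2] size [27.2 27.4] lo
[... 1235 characters left out ...]
 ztop 22.7 zmed 21.3 rgb [252. 252. 253.]
px [320. 216.] n 542 c [544.6  -8.2] size [34.4 35.9] long axis 28.1 ztop 22.8 zmed 21.4 rgb [ 69. 130. 246.]
px [461. 244.] n 354 c [740.6 -46.6] size [10.  50.9] long axis 14.2 ztop 26.0 zmed 20.0 rgb [117. 118. 120.]
px [223. 289.] n 75 c [ 414.3 -123.6] size [ 4.  43.7] long axis 82.7 ztop 13.4 zmed 12.0 rgb [239. 205. 159.]
px [463. 291.] n 197 c [ 759.6 -127.9] size [ 4.3 69.5] long axis 97.7 ztop 19.4 zmed 14.7 rgb [70. 46. 33.]
px [250. 292.] n 316 c [ 455.9 -106.1] size [22.8 24.4] long axis 90.7 ztop 48.6 zmed 44.9 rgb [250. 251. 252.]
px [ 70. 313.] n 68 c [ 181.9 -166.7] size [ 4.2 42.7] long axis 7.0 ztop 12.8 zmed 11.8 rgb [27. 26. 28.]
```

View pics/w6b.png

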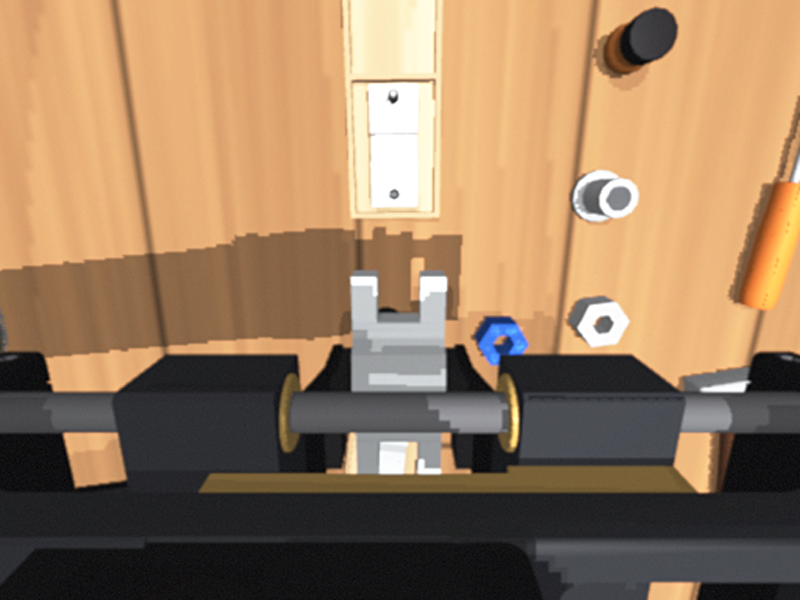

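The short tray's clamp fits at (454,143.5) mm with its axis at 91°; the posts are at about (393,97) and (394,194) in the picture. The held cap's notch lines up with them.

Run:
```python
from h import *
go(.4542,.1435,.07,180.9)
```

```text
t 10.4 p [460.2  47.1 218.8] ty 0.4 shift [ 96.4  -5.3 148.8] spin -0.5 R [[-0.007, 1.0, -0.0], [1.0, 0.007, -0.0], [-0.0, -0.0, -1.0]] q [ 0.71 -0.06 -0.83  1.89 -0.04  1.29 -0.1 ]
```

arm_command --pt "20 25 -2 10 -0.5" --pt "20 60 -4 25 -0.5" --pt "20 90 -6 50 -0.5" --pt "20 96 -6.5 80 -0.5" --pt "20 96 -6.5 110 -0.5"

```text
time: 10.82
position: [0.4533, 0.1467, 0.1084]
tool_rot: [-2.199, -2.243, -0.004]
ft_force: [0.9, -1.3, -1.8]
grip_width: 0.385
grip_force: 35.0
```

arm_command --pt "20 0 0 25 0" --pt "20 0 0 38 0" --pt "20 0 0 38 0" --pt "20 0 0 38 0"

```text
time: 11.15
position: [0.4526, 0.1437, 0.0704]
tool_rot: [-2.203, -2.237, 0.001]
ft_force: [0.0, -0.3, -0.8]
grip_width: 0.386
grip_force: 35.0
```

Run:
```python
from h import *
snap('wrist','w7');go(.4542,.1435,.044,180.9);blobs('w7',.036,.05,5);print();blobs('w7',.012)
```

```text
t 11.2 p [453.4 144.   71.4] ty 0.9 shift [-0.6  0.7 27.4] spin -0.0 R [[-0.015, 1.0, 0.0], [1.0, 0.015, 0.001], [0.001, 0.0, -1.0]] q [ 0.52  0.21 -0.95  2.03  0.2   0.99 -0.51]
px [510. 131.] n 85 c [609.6 209.8] size [ 3.5 15.4] long axis 105.1 ztop 39.0 zmed 37.2 rgb [18. 17. 18.]
px [259. 179.] n 88 c [453.9 176.4] size [7.3 7.6] long axis 90.2 ztop 41.3 zmed 38.7 rgb [77. 79. 81.]
px [466. 280.] n 36 c [605.2 103.2] size [ 2.7 10. ] long axis 107.3 ztop 40.2 zmed 38.6 rgb [111.5 111.5 110.5]

px [497. 125.] n 1325 c [616.9 214.2] size [19.6 32.2] long axis 88.4 ztop 36.6 zmed 21.0 rgb [95. 57. 29.]
px [257. 177.] n 1308 c [453.9 172.5] size [26.3 34. ] long axis 1.2 ztop 37.7 zmed 25.8 rgb [198. 202. 204.]
px [462. 246.] n 173 c [613.2 121.2] size [ 4.4 18.2] long axis 17.9 ztop 23.3 zmed 16.7 rgb [113. 113. 115.]
px [464. 280.] n 70 c [605.6 102.6] size [ 2.9 11.3] long axis 110.8 ztop 40.0 zmed 36.1 rgb [108. 104.  99.]
px [440. 377.] n 112 c [617.7  -0.9] size [10.5 16.5] long axis 128.4 ztop 22.6 zmed 21.6 rgb [251. 252. 253.]
```

View pics/w7.png

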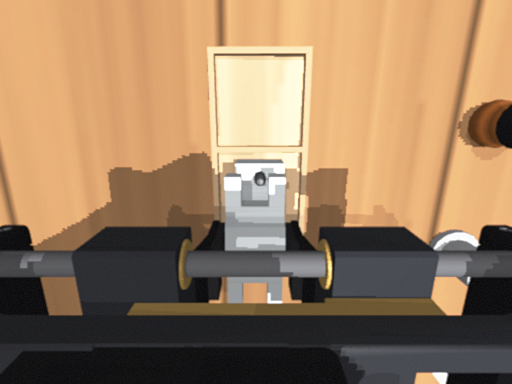

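The post at (260,178) stands inside the notch (columns 241-270). Going down.

arm_command --pt "20 -0.5 1 5 0" --pt "20 -0.5 1 14 0" --pt "20 -0.5 1 20 0" --pt "20 -0.5 1 24 0" --pt "20 -0.5 1 26 0"

```text
time: 11.62
position: [0.4531, 0.1437, 0.0442]
tool_rot: [-2.203, -2.239, 0.001]
ft_force: [-0.1, -0.1, -0.6]
grip_width: 0.388
grip_force: 35.0
```

arm_command --pt "20 0 0 1 0" --pt "20 0 0 2 0" --pt "20 0 0 2 0"

```text
time: 11.87
position: [0.4532, 0.1438, 0.0436]
tool_rot: [2.203, 2.24, -0.003]
ft_force: [-5.1, -1.2, 6.8]
grip_width: 0.387
grip_force: 35.0
```

Contact at the expected seat height. I release, go up, and turn towards the bushing.

arm_command --pt "60 0 0 0 0" --pt "60 0 0 0 0" --pt "60 0 0 0 0" --pt "60 0 0 0 0"

```text
time: 12.2
position: [0.4539, 0.1439, 0.0431]
tool_rot: [2.203, 2.239, 0.001]
ft_force: [-1.0, -0.3, 0.9]
grip_width: 0.606
grip_force: 0.0
```

arm_command --pt "60 0 0 -10 0" --pt "60 0 0 -40 0" --pt "60 0 0 -80 0" --pt "60 0 0 -100 0" --pt "60 0 0 -100 0"

```text
time: 12.62
position: [0.4569, 0.1452, 0.1482]
tool_rot: [2.198, 2.235, 0.01]
ft_force: [1.1, 1.1, 0.5]
grip_width: 0.691
grip_force: 0.0
```

Run:
```python
from h import *
snap('wrist','w8');go(.6164,.1093,.15); blobs('w8',.03);print(); blobs('w8',.012)
```

```text
t 12.67 p [455.6 144.3 145.8] ty 0.9 shift [-37.6 160.2  -3.2] spin 0 R [[-0.016, 1.0, 0.006], [1.0, 0.016, -0.001], [-0.001, 0.006, -1.0]] q [ 0.6   0.08 -0.98  1.96  0.08  1.13 -0.4 ]
px [442. 123.] n 1243 c [623.6 214.1] size [30.8 31.8] long axis 21.4 ztop 42.7 zmed 41.4 rgb [57. 56. 59.]
px [249. 196.] n 2580 c [451.6 142.3] size [34.  84.3] long axis 91.0 ztop 48.0 zmed 39.6 rgb [215. 219. 221.]
px [414. 222.] n 191 c [615.3 119.4] size [ 7.9 24.2] long axis 9.4 ztop 40.5 zmed 38.6 rgb [210. 209. 215.]

px [451.   5.] n 488 c [627.6 314.1] size [10.2 40.2] long axis 1.6 ztop 22.2 zmed 18.2 rgb [254. 254. 254.]
px [437. 123.] n 1608 c [623.2 214.1] size [31.6 31.7] long axis 31.3 ztop 42.6 zmed 41.0 rgb [59. 57. 57.]
px [250. 192.] n 3258 c [451.8 139. ] size [41.3 93.3] long axis 90.9 ztop 47.9 zmed 38.3 rgb [215. 218. 220.]
px [407. 219.] n 413 c [613.3 117.1] size [11.6 26.7] long axis 25.4 ztop 40.1 zmed 29.0 rgb [122. 122. 124.]
px [246. 300.] n 91 c [448.5  12.1] size [ 6.2 22.1] long axis 178.4 ztop 21.5 zmed 16.5 rgb [21. 20. 21.]
```

View pics/w8.png

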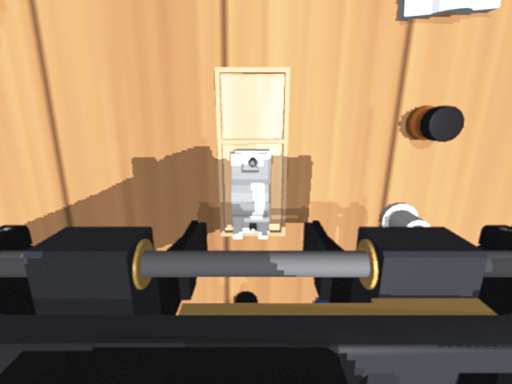

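The notched cap lies level with both posts in its notches at (253,162) and (252,228). Now the bushing.

arm_command --pt "60 -8 30 0 0" --pt "60 -18 70 0 0" --pt "60 -27 110 0 0" --pt "60 -35 145 0 0" --pt "60 -37 160 0 0"

```text
time: 13.08
position: [0.6177, 0.1062, 0.1406]
tool_rot: [-2.207, -2.234, 0.001]
ft_force: [-0.3, -0.8, 0.0]
grip_width: 0.687
grip_force: 0.0
```

arm_command --pt "60 0 0 25 0" --pt "60 0 0 50 0" --pt "60 0 0 60 0" --pt "60 0 0 60 0"

```text
time: 13.42
position: [0.6113, 0.1089, 0.0789]
tool_rot: [-2.199, -2.237, 0.009]
ft_force: [-0.4, -0.0, -0.4]
grip_width: 0.69
grip_force: 0.0
```

Run:
```python
from h import *
go(.6164,.1093,.0285)
```

```text
t 13.42 p [611.3 108.9  78.9] ty 1.0 shift [ 0.4  5.5 50.4] spin 0 R [[-0.017, 1.0, -0.007], [1.0, 0.017, -0.001], [-0.001, -0.007, -1.0]] q [ 0.43  0.53 -0.84  1.67  0.42  1.14 -0.5 ]
```

arm_command --pt "60 0 5 10 0" --pt "60 0 5 28 0" --pt "60 0 5 42 0" --pt "60 0 5 50 0" --pt "60 0 5 50 0"

```text
time: 13.83
position: [0.618, 0.1092, 0.0312]
tool_rot: [-2.202, -2.239, 0.004]
ft_force: [-0.1, 0.2, -0.2]
grip_width: 0.687
grip_force: 0.0
```

arm_command --pt "15 0 0 0 0" --pt "15 0 0 0 0" --pt "15 0 0 0 0" --pt "15 0 0 0 0" --pt "15 0 0 0 0" --newtons 40

```text
time: 14.25
position: [0.6196, 0.1096, 0.0336]
tool_rot: [2.203, 2.239, 0.001]
ft_force: [-0.3, 0.2, 0.6]
grip_width: 0.396
grip_force: 0.0
```

Run:
```python
from h import *
s=get_state();print(s['grip_force'],s['grip_width']*87)
go(.4529,.2264,.14,180.9)
```

```text
0.0 34.44959859797766
t 14.25 p [619.6 109.6  33.6] ty 0.9 shift [ 119.5 -164.7 -106.6] spin 0.0 R [[-0.016, 1.0, 0.001], [1.0, 0.016, -0.0], [-0.0, 0.001, -1.0]] q [ 0.4   0.59 -0.8   1.69  0.47  1.07 -0.53]
```

arm_command --pt "33 0 -3 4 0" --pt "15 0 -3 4.5 0" --pt "15 0 -3 4.5 0" --pt "15 0 -3 4.5 0" --pt "15 0 -3 4.5 0"

```text
time: 14.67
position: [0.616, 0.1094, 0.0282]
tool_rot: [-2.203, -2.239, 0.001]
ft_force: [1.0, -1.4, -0.5]
grip_width: 0.309
grip_force: 40.0
```

arm_command --pt "15 0 0 -15 0" --pt "15 0 0 -50 0" --pt "15 0 0 -90 0" --pt "15 0 0 -105 0"

```text
time: 15.0
position: [0.6184, 0.111, 0.1397]
tool_rot: [2.2, 2.238, 0.009]
ft_force: [1.3, 1.0, -1.1]
grip_width: 0.311
grip_force: 40.0
```

Run:
```python
from h import *
s=get_state();print(s['grip_force'],s['grip_width']*87)
go(.4529,.2264,.12,180.9)
```

```text
39.99837940558791 27.046273848619506
t 15.0 p [618.4 111.  139.7] ty 1.0 shift [ 118.1 -163.6   18.7] spin 0.1 R [[-0.017, 1.0, 0.007], [1.0, 0.017, 0.001], [0.001, 0.007, -1.0]] q [ 0.45  0.47 -0.87  1.61  0.38  1.23 -0.47]
```

arm_command --pt "15 18 -24 0 0" --pt "15 41 -57 0 0" --pt "15 64 -89 0 0" --pt "15 86 -120 0 0" --pt "15 104 -146 5 0"

```text
time: 15.42
position: [0.4662, 0.2132, 0.1294]
tool_rot: [2.2, 2.241, 0.001]
ft_force: [-0.2, 1.3, -0.7]
grip_width: 0.311
grip_force: 40.0
```

arm_command --pt "15 13 -17 20 0" --pt "15 14 -18 45 0" --pt "15 14 -18 65 0" --pt "15 14 -18 65 0" --pt "15 14 -18 65 0"

```text
time: 15.83
position: [0.4495, 0.2247, 0.0634]
tool_rot: [-2.202, -2.24, 0.003]
ft_force: [0.3, 1.1, -1.1]
grip_width: 0.316
grip_force: 40.0
```

Run:
```python
from h import *
go(.4529,.2264,.034,180.9)
```

```text
t 15.83 p [449.5 224.7  63.4] ty 1.0 shift [ 1.7  3.5 29.4] spin 0.1 R [[-0.017, 1.0, -0.002], [1.0, 0.017, -0.001], [-0.001, -0.002, -1.0]] q [ 0.36  0.31 -0.97  1.98  0.3   1.01 -0.74]
```

arm_command --pt "15 2 3 8 0" --pt "15 2 3 18 0" --pt "15 2 3 26 0" --pt "15 2 3 29 0" --pt "15 2 3 29 0"

```text
time: 16.25
position: [0.4525, 0.2265, 0.0335]
tool_rot: [-2.202, -2.239, 0.003]
ft_force: [0.4, 0.6, -0.9]
grip_width: 0.307
grip_force: 40.0
```

arm_command --pt "15 0 0 1 0" --pt "15 0 0 2 0"

```text
time: 16.42
position: [0.4535, 0.227, 0.0327]
tool_rot: [2.203, 2.24, 0.001]
ft_force: [0.1, -0.5, -0.6]
grip_width: 0.315
grip_force: 40.0
```

arm_command --pt "15 0 0 0.5 0" --pt "50 0 0 0.5 0" --pt "50 0 0 0.5 0" --pt "50 0 0 0.5 0" --pt "50 0 0 0.5 0"

```text
time: 16.83
position: [0.4535, 0.2269, 0.0322]
tool_rot: [2.203, 2.239, 0.001]
ft_force: [0.2, 0.2, 1.0]
grip_width: 0.517
grip_force: 0.0
```

arm_command --pt "60 0 0 -15 0" --pt "60 0 0 -50 0" --pt "60 0 0 -90 0" --pt "60 0 0 -120 0" --pt "60 0 0 -120 0"

```text
time: 17.25
position: [0.4567, 0.2293, 0.1581]
tool_rot: [2.199, 2.236, 0.014]
ft_force: [0.8, 0.3, 0.6]
grip_width: 0.684
grip_force: 0.0
```

Run:
```python
from h import *
snap('wrist','w9');go(.6269,.0073,.15); blobs('w9',.036)
```

```text
t 17.3 p [455.5 228.  155.4] ty 0.9 shift [-223.4  167.8    6.3] spin 0 R [[-0.016, 1.0, 0.007], [1.0, 0.016, 0.001], [0.001, 0.007, -1.0]] q [ 0.44  0.18 -1.04  1.88  0.18  1.17 -0.64]
px [250. 196.] n 633 c [451.6 227. ] size [26.7 27.1] long axis 172.6 ztop 45.3 zmed 43.9 rgb [172. 173. 174.]
px [421. 209.] n 816 c [623.7 214.6] size [30.8 31.2] long axis 2.0 ztop 42.5 zmed 41.5 rgb [56. 55. 57.]
px [237. 241.] n 131 c [439.  175.7] size [ 9.2 18.1] long axis 94.4 ztop 38.8 zmed 37.7 rgb [254. 254. 255.]
px [261. 242.] n 131 c [463.  176.3] size [ 9.3 18.3] long axis 87.0 ztop 38.9 zmed 37.6 rgb [254. 254. 254.]
px [249. 287.] n 652 c [451.9 122.4] size [33.8 39.3] long axis 90.5 ztop 48.2 zmed 38.8 rgb [253. 254. 254.]
```

The bushing stands upright in the pocket (top at 44 mm, centre within 2 mm). Now the nut, with flat normals at 38.5° mod 60.

arm_command --pt "60 -25 18 0 6" --pt "60 -57 42 0 12" --pt "60 -89 66 0 18" --pt "60 -121 90 0 22.4" --pt "60 -153 114 0 22.4"

```text
time: 17.72
position: [0.5699, 0.0738, 0.1507]
tool_rot: [2.599, 1.765, -0.003]
ft_force: [0.7, 0.2, 0.2]
grip_width: 0.691
grip_force: 0.0
```

Run:
```python
from h import *
go(.6269,.0073,.08,-21.5)
```

```text
t 17.72 p [569.9  73.8 150.7] ty -21.6 shift [-40.7  77.6  70.7] spin -0.1 R [[0.369, 0.93, -0.002], [0.93, -0.369, -0.001], [-0.002, -0.001, -1.0]] q [ 0.54  0.33 -0.85  1.73  0.26  1.21 -0.75]
```

arm_command --pt "60 -16 30 15 0" --pt "60 -31 58 30 0" --pt "60 -40 75 55 0" --pt "60 -41 76 70 0" --pt "60 -41 76 70 0"

```text
time: 18.13
position: [0.6222, 0.0081, 0.0764]
tool_rot: [-2.593, -1.763, 0.012]
ft_force: [-0.4, -0.1, -0.5]
grip_width: 0.688
grip_force: 0.0
```

arm_command --pt "60 0 0 0 0" --pt "60 0 0 0 0" --pt "60 0 0 0 0"

```text
time: 18.38
position: [0.6257, 0.0118, 0.0835]
tool_rot: [2.593, 1.772, 0.003]
ft_force: [0.7, 0.6, -0.6]
grip_width: 0.691
grip_force: 0.0
```

Run:
```python
from h import *
go(.6269,.0073,.0245,-21.5)
```

```text
t 18.38 p [625.7  11.8  83.5] ty -21.3 shift [-3.8  2.6 59. ] spin 0.2 R [[0.363, 0.932, 0.002], [0.932, -0.363, 0.0], [0.001, 0.002, -1.0]] q [ 0.54  0.5  -0.77  1.67  0.38  1.13 -0.7 ]
```

arm_command --pt "60 -4 2.5 15 0" --pt "60 -4 2.5 36 0" --pt "60 -4 2.5 52 0" --pt "60 -4 2.5 58 0" --pt "60 -4 2.5 58 0"

```text
time: 18.8
position: [0.6249, 0.0051, 0.0223]
tool_rot: [-2.594, -1.769, 0.004]
ft_force: [0.4, 0.3, -0.8]
grip_width: 0.688
grip_force: 0.0
```

arm_command --pt "50 0 0 0 0" --pt "50 0 0 0 0"

```text
time: 18.97
position: [0.6272, 0.0055, 0.0252]
tool_rot: [2.595, 1.769, 0.003]
ft_force: [0.6, -0.2, 0.5]
grip_width: 0.618
grip_force: 0.0
```

Run:
```python
from h import *
go(.6269,.0073,.0245,-21.5)
```

```text
t 18.97 p [627.2   5.5  25.2] ty -21.4 shift [ 1.6 -1.   0.7] spin 0.1 R [[0.365, 0.931, 0.002], [0.931, -0.365, -0.0], [0.001, 0.002, -1.0]] q [ 0.52  0.57 -0.73  1.7   0.43  1.04 -0.73]
```

arm_command --pt "25 1 -1 0.5 0" --pt "25 1 -1 0.5 0" --pt "25 1 -1 0.5 0" --pt "25 1 -1 0.5 0" --pt "25 1 -1 0.5 0" --newtons 50

```text
time: 19.38
position: [0.6266, 0.0065, 0.0243]
tool_rot: [2.595, 1.768, 0.002]
ft_force: [1.7, -0.6, 2.0]
grip_width: 0.409
grip_force: 50.0
```

arm_command --pt "25 0 0 0 0" --pt "25 0 0 -15 0" --pt "25 0 0 -50 0" --pt "25 0 0 -90 0" --pt "25 0 0 -100 0"

```text
time: 19.8
position: [0.6284, 0.0075, 0.1299]
tool_rot: [2.592, 1.767, 0.01]
ft_force: [2.4, 0.3, 0.4]
grip_width: 0.405
grip_force: 50.0
```

Run:
```python
from h import *
s=get_state();print(s['grip_force'],s['grip_width']*87)
go(.4309,-.2641,.12,173)
```

```text
49.9990850687027 35.22026221533979
t 19.8 p [628.4   7.5 129.9] ty -21.4 shift [-325.   -84.7    8.4] spin -14.4 R [[0.365, 0.931, 0.007], [0.931, -0.365, 0.0], [0.003, 0.007, -1.0]] q [ 0.56  0.45 -0.79  1.62  0.34  1.2  -0.67]
```

arm_command --pt "25 -22 -6 0 -4" --pt "25 -56 -15 0 -8" --pt "25 -92 -24 0 -12" --pt "25 -130 -34 0 -14.4" --pt "25 -168 -44 0 -14.4"

```text
time: 20.22
position: [0.5216, -0.1345, 0.1234]
tool_rot: [-2.35, -2.083, 0.001]
ft_force: [0.6, -0.4, -1.2]
grip_width: 0.411
grip_force: 50.0
```

Run:
```python
from h import *
go(.4309,-.2641,.12,173)
```

```text
t 20.22 p [ 521.6 -134.5  123.4] ty -6.9 shift [-139.5  -74.5    3.5] spin 0.1 R [[0.12, 0.993, -0.001], [0.993, -0.12, 0.0], [0.0, -0.001, -1.0]] q [ 0.95  0.27 -0.84  1.84  0.22  1.13 -0.09]
```

arm_command --pt "25 -34 -18 0 0" --pt "25 -68 -36 0 0" --pt "25 -102 -54 0 0" --pt "25 -130 -69 15 0" --pt "25 -139 -74 35 0"

```text
time: 20.63
position: [0.4298, -0.2688, 0.0897]
tool_rot: [2.359, 2.069, -0.006]
ft_force: [0.5, -1.0, -1.9]
grip_width: 0.404
grip_force: 50.0
```

arm_command --pt "25 0 0 20 0" --pt "25 0 0 30 0" --pt "25 0 0 30 0" --pt "25 0 0 30 0"

```text
time: 20.97
position: [0.4332, -0.2615, 0.0586]
tool_rot: [-2.351, -2.082, -0.001]
ft_force: [-0.2, 0.5, -1.6]
grip_width: 0.405
grip_force: 50.0
```

Run:
```python
from h import *
go(.4309,-.2641,.0295,173)
```

```text
t 20.97 p [ 433.2 -261.5   58.6] ty -7.0 shift [-2.8 -1.9 29.1] spin 0.0 R [[0.121, 0.993, -0.0], [0.993, -0.121, 0.001], [0.001, -0.001, -1.0]] q [ 1.17  0.27 -0.75  1.98  0.22  0.98  0.2 ]
```

arm_command --pt "25 -3 -2 8 0" --pt "25 -3 -2 18 0" --pt "25 -3 -2 26 0" --pt "25 -3 -2 29 0" --pt "25 -3 -2 29 0"

```text
time: 21.38
position: [0.4302, -0.2649, 0.0288]
tool_rot: [-2.352, -2.08, 0.0]
ft_force: [1.2, -0.5, -1.1]
grip_width: 0.409
grip_force: 50.0
```

arm_command --pt "25 0 0 1 0" --pt "25 0 0 1 0"

```text
time: 21.55
position: [0.4307, -0.2653, 0.0284]
tool_rot: [2.354, 2.081, 0.0]
ft_force: [0.3, -0.5, -1.9]
grip_width: 0.405
grip_force: 50.0
```

arm_command --pt "60 0 0 0 0" --pt "60 0 0 0 0" --pt "60 0 0 0 0" --pt "60 0 0 0 0"

```text
time: 21.88
position: [0.4307, -0.2656, 0.0287]
tool_rot: [2.353, 2.08, -0.0]
ft_force: [-0.2, 0.3, 0.8]
grip_width: 0.619
grip_force: 0.0
```

arm_command --pt "60 0 0 -15 0" --pt "60 0 0 -50 0" --pt "60 0 0 -90 0" --pt "65 0 0 -110 0" --pt "65 0 0 -110 0"

```text
time: 22.3
position: [0.4337, -0.2671, 0.1437]
tool_rot: [2.347, 2.074, 0.001]
ft_force: [1.1, -0.6, 0.3]
grip_width: 0.731
grip_force: 0.0
```

Run:
```python
from h import *
snap('wrist','w10');blobs('w10',.016); go(.6307,-.1049,.12)
```

```text
px [249.  34.] n 3117 c [ 445.6 -130.7] size [36.4 52.2] long axis 83.0 ztop 48.3 zmed 39.0 rgb [255. 255. 255.]
px [463.   1.] n 85 c [ 628.3 -125.1] size [ 2.9 20.5] long axis 170.9 ztop 21.9 zmed 19.7 rgb [131. 134. 127.]
px [ 13. 187.] n 1518 c [ 191.1 -220.7] size [35.7 77. ] long axis 98.6 ztop 34.1 zmed 25.4 rgb [24. 24. 26.]
px [250. 188.] n 1036 c [ 428.9 -263.8] size [35.4 41.3] long axis 82.7 ztop 26.9 zmed 25.7 rgb [177.5 178.  180. ]
t 22.35 p [ 432.2 -266.5  141.1] ty -7.1 shift [184.9 177.   21.2] spin 0 R [[0.123, 0.992, 0.004], [0.992, -0.123, -0.004], [-0.004, 0.004, -1.0]] q [ 1.23  0.15 -0.78  1.9   0.12  1.13  0.28]
```

The nut lies flat in the end pocket (centre (429,-264), top at 26 mm). Now the ring.

arm_command --pt "65 20 19 0 0" --pt "65 46 44 0 0" --pt "65 74 71 0 0" --pt "65 102 98 0 0" --pt "65 130 124 0 0"

```text
time: 22.77
position: [0.5698, -0.1506, 0.1367]
tool_rot: [-2.354, -2.078, 0.002]
ft_force: [0.6, 0.5, 1.0]
grip_width: 0.746
grip_force: 0.0
```

arm_command --pt "65 28 27 5 0" --pt "65 50 47 20 0" --pt "65 55 53 45 0" --pt "65 55 53 60 0" --pt "65 55 53 60 0"

```text
time: 23.18
position: [0.6251, -0.1029, 0.0727]
tool_rot: [-2.347, -2.077, 0.009]
ft_force: [-0.9, -0.4, -0.2]
grip_width: 0.744
grip_force: 0.0
```

arm_command --pt "65 0 0 0 0" --pt "65 0 0 0 0"

```text
time: 23.35
position: [0.6284, -0.1052, 0.0788]
tool_rot: [2.356, 2.078, -0.001]
ft_force: [-0.3, 0.2, 0.2]
grip_width: 0.749
grip_force: 0.0
```

Run:
```python
from h import *
go(.6308,-.105,.0245)
```

```text
t 23.35 p [ 628.4 -105.2   78.8] ty -7.2 shift [ 0.5  2.4 54.3] spin 0 R [[0.125, 0.992, -0.0], [0.992, -0.125, -0.001], [-0.001, -0.0, -1.0]] q [ 0.73  0.54 -0.79  1.64  0.41  1.14 -0.29]
```

arm_command --pt "65 0 2 14 0" --pt "65 0 2 33 0" --pt "65 0 2 48 0" --pt "65 0 2 53.5 0" --pt "55 0 2 53.5 0"

```text
time: 23.77
position: [0.6293, -0.1042, 0.0231]
tool_rot: [-2.353, -2.078, 0.003]
ft_force: [-0.8, 0.6, 0.2]
grip_width: 0.717
grip_force: 0.0
```

arm_command --pt "50 0 0 0 0" --pt "50 0 0 0 0"

```text
time: 23.93
position: [0.6316, -0.1038, 0.0259]
tool_rot: [2.353, 2.08, 0.002]
ft_force: [0.4, 0.1, 0.6]
grip_width: 0.617
grip_force: 0.0
```

Run:
```python
from h import *
go(.6308,-.105,.0245)
```

```text
t 23.93 p [ 631.6 -103.8   25.9] ty -7.1 shift [-1.3 -0.6  1.4] spin 0 R [[0.123, 0.992, 0.001], [0.992, -0.123, -0.0], [-0.0, 0.001, -1.0]] q [ 0.7   0.6  -0.75  1.67  0.46  1.06 -0.32]
```

arm_command --pt "30 -1 -0.5 1 0" --pt "30 -1 -0.5 1 0" --pt "30 -1 -0.5 1 0" --pt "30 -1 -0.5 1 0" --pt "30 -1 -0.5 1 0"

```text
time: 24.35
position: [0.6311, -0.105, 0.0249]
tool_rot: [2.353, 2.079, 0.001]
ft_force: [0.4, 0.4, 3.9]
grip_width: 0.486
grip_force: 50.0
```

arm_command --pt "30 0 0 -15 0" --pt "30 0 0 -50 0" --pt "30 0 0 -90 0" --pt "30 0 0 -100 0" --pt "30 0 0 -100 0"

```text
time: 24.77
position: [0.6328, -0.1043, 0.1289]
tool_rot: [2.349, 2.077, 0.007]
ft_force: [0.9, -0.2, -1.3]
grip_width: 0.49
grip_force: 50.0
```

Run:
```python
from h import *
s=get_state();print(s['grip_force'],s['grip_width']*87)
go(.4389,-.1986,.12,173)
```

```text
49.99913077801466 42.596044588063954
t 24.77 p [ 632.8 -104.3  128.9] ty -7.0 shift [-117.3 -180.9    7.7] spin -0.0 R [[0.123, 0.992, 0.007], [0.992, -0.123, -0.002], [-0.001, 0.007, -1.0]] q [ 0.74  0.49 -0.81  1.59  0.37  1.22 -0.26]
```

arm_command --pt "30 -14 -21 0 0" --pt "30 -34 -53 0 0" --pt "30 -55 -85 0 0" --pt "30 -76 -117 0 0" --pt "30 -96 -149 0 0"

```text
time: 25.18
position: [0.4675, -0.1819, 0.1222]
tool_rot: [-2.352, -2.078, 0.002]
ft_force: [0.4, -0.4, -0.1]
grip_width: 0.493
grip_force: 50.0
```

arm_command --pt "30 -16 -24 15 0" --pt "30 -21 -31 40 0" --pt "30 -21 -31 60 0" --pt "30 -21 -31 60 0" --pt "30 -21 -31 60 0"

```text
time: 25.6
position: [0.4359, -0.1978, 0.0628]
tool_rot: [-2.351, -2.078, 0.001]
ft_force: [-0.6, -0.0, -0.8]
grip_width: 0.494
grip_force: 50.0
```

arm_command --pt "30 0 0 0 0" --pt "30 0 0 0 0"

```text
time: 25.77
position: [0.4385, -0.1985, 0.065]
tool_rot: [2.352, 2.081, 0.001]
ft_force: [0.4, 0.2, -1.2]
grip_width: 0.492
grip_force: 50.0
```

Run:
```python
from h import *
go(.4389,-.1986,.0295,173)
```

```text
t 25.77 p [ 438.5 -198.5   65. ] ty -7.0 shift [-0.1  0.3 35.5] spin 0.0 R [[0.122, 0.993, 0.002], [0.993, -0.122, -0.0], [-0.0, 0.002, -1.0]] q [ 1.15  0.21 -0.84  2.03  0.19  0.98  0.1 ]
```

arm_command --pt "30 0 0 10 0" --pt "30 0 0 22 0" --pt "30 0 0 31 0" --pt "30 0 0 35 0" --pt "30 0 0 35 0"

```text
time: 26.18
position: [0.4364, -0.1982, 0.0288]
tool_rot: [-2.351, -2.079, 0.003]
ft_force: [-5.1, 0.9, 9.7]
grip_width: 0.49
grip_force: 50.0
```

arm_command --pt "30 0 0 1 0" --pt "30 0 0 1 0"

```text
time: 26.35
position: [0.4363, -0.1982, 0.0287]
tool_rot: [-2.352, -2.079, 0.004]
ft_force: [-7.1, 2.8, 18.3]
grip_width: 0.487
grip_force: 50.0
```

arm_command --pt "30 0 0 -1 0" --pt "60 0 0 -1 0" --pt "60 0 0 -1 0" --pt "60 0 0 -1 0" --pt "60 0 0 -1 0"

```text
time: 26.77
position: [0.4372, -0.1986, 0.0286]
tool_rot: [-2.354, -2.08, -0.0]
ft_force: [0.3, -0.5, 0.2]
grip_width: 0.659
grip_force: 0.0
```

arm_command --pt "60 0 0 -15 0" --pt "60 0 0 -50 0" --pt "60 0 0 -90 0" --pt "60 0 0 -130 0" --pt "60 0 0 -150 0"

```text
time: 27.18
position: [0.4393, -0.1992, 0.1833]
tool_rot: [2.349, 2.077, 0.002]
ft_force: [0.9, -1.0, -0.6]
grip_width: 0.689
grip_force: 0.0
```

arm_command --pt "60 -20 0 -10 0" --pt "60 -50 0 -20 0" --pt "60 -60 0 -20 0" --pt "60 -60 0 -20 0" --pt "60 -60 0 -20 0"

```text
time: 27.6
position: [0.4295, -0.2579, 0.1982]
tool_rot: [-2.354, -2.078, -0.001]
ft_force: [0.3, 1.0, 0.2]
grip_width: 0.691
grip_force: 0.0
```

Run:
```python
from h import *
snap('wrist','w11');snap('top','top1');blobs('w11',.016); print(get_state()['position'],get_state()['qd'])
a=cv2.imread('pics/w11.png'); t=cv2.imread('pics/top1.png')[110:215,90:310]
t=cv2.resize(t,(512,int(105*512/220))); cv2.imwrite('pics/fin.png',np.vstack([a[:340],t]))
```

```text
px [256.  43.] n 3109 c [ 447.3 -116.4] size [36.  80.8] long axis 82.6 ztop 48.0 zmed 38.7 rgb [255. 255. 255.]
px [255. 127.] n 676 c [ 435.8 -197.8] size [42.2 42.2] long axis 172.1 ztop 26.8 zmed 25.5 rgb [254. 255. 255.]
px [ 38. 151.] n 1216 c [ 187.1 -200.4] size [36.1 50.4] long axis 100.2 ztop 33.0 zmed 25.8 rgb [27. 27. 28.]
px [256. 184.] n 723 c [ 428.7 -263.9] size [35.4 40.8] long axis 83.1 ztop 26.9 zmed 25.7 rgb [187. 186. 188.]
px [ 58. 190.] n 952 c [ 193.5 -239.5] size [35.6 38.7] long axis 99.3 ztop 33.1 zmed 25.9 rgb [25.  24.  25.5]
px [251. 296.] n 604 c [ 402.4 -415.1] size [23.3 77.3] long axis 173.5 ztop 24.8 zmed 23.4 rgb [255. 255. 131.]
[ 0.42993408 -0.25651405  0.19814609] [-6.77000871e-03 -5.09139167e-03 -4.78905879e-03  1.47777613e-05
  4.25459909e-03  4.19202991e-04  1.04041638e-03]
```

View pics/fin.png

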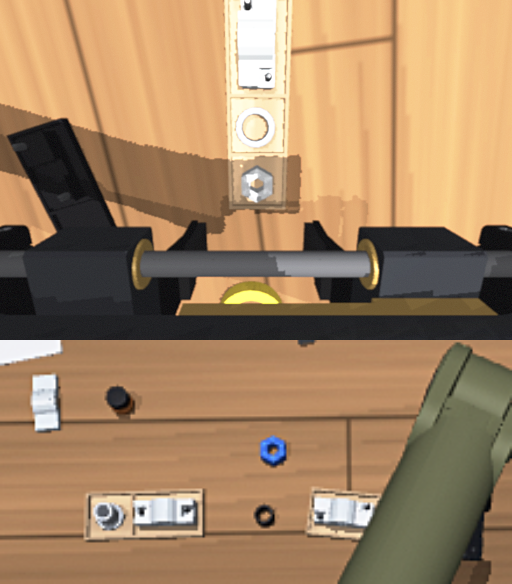

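The final picture shows the ring at (255,128), the nut at (257,184) and the corner-cut cap at (256,45), all flat in the long tray. The short tray holds its cap and the bushing (107,515), and the plain cap (45,402) hasn't moved. I'm handing it in.

```bash
python3 -c "
from bench import close_job;print(close_job())"
```

```text
the job is handed in; nothing more can be done
None
```

Both kits are made up and the job is handed in at about 28 s; the last camera checks showed every part seated or standing where the task asked, but the hand-in returned no verdict.

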